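Lay the brushes over from the drying rack to the brush rest

ROBOT

A 7-joint arm with a two-finger parallel gripper is mounted at the origin on the work surface. World frame = base frame: x ahead of the robot, y to its left, z up, the work surface at z = 0. Lengths are in mm, angles in rad, forces in N, time in s.
With the tool pointing down it reaches from about 425 to 875 mm from the base axis. Payload 4.7 kg.
Tool frame: the origin (TCP) lies at the very end of the fingers, on their centre line; the grasp point (between the pads) lies 19 mm behind it; z points along the fingers, x is the direction in which the jaws open and shut, and the axes are right-handed (so a half turn about z gives the same grasp; the last joint's range is limited). The gripper opens to 85 mm and grips with 20 to 120 N. Pads are 22 mm wide; open, the fingers measure 114 mm over their backs; the gripper's body (76 mm by 85 mm) begins 54 mm behind the grasp point. The pads swing forward as they close: fully open they stand 13 mm farther back than shut.
Start: joints at [1.277, 0.321, -0.07, 1.45, 0.023, 1.371, -0.057], TCP at [196.906, -619.478, 231.349] pointing down, gripper open.
Joint ranges: [-2.86, 2.86], [-0.3, 2.09], [-1.38, 1.24], [0.06, 2.45], [-1.56, 4.7], [0.09, 2.05], [-2.69, 2.69]. Speed limits (rad/s): [2.57, 2.57, 3.14, 3.14, 3.14, 3.14, 3.14].

INTERFACE

Orientations are given as a unit quaternion [x, y, z, w].
In Python, from rig import arm gives the robot as it stands. The module is installed in compiled form; this text tells all that it offers.
- The arm moves only by the shell command python3 -m jog 'ROWS' [OPENING] [FORCE]. ROWS is text: rows parted by semicolons, each of 4 numbers parted by spaces: the shift along the tool's x, y, z in m, then the turn about the tool's z in rad. A call has 1 to 20 rows; each row is the pose to reach, as a shift and turn from the pose measured when the call began, along the tool's axes at that moment; what a row does not reach only later rows make up. A row lasts 1/12 s, in which the tool goes at most 41.7 mm and 7.16 degrees, less where a joint would pass 70% of its speed; a pose out of reach is approached as far as the arm can. A call with a gripper value outside its range is refused whole. OPENING is the closure, from -1 (fully open) to 1 (shut), set as the call begins (- or left out, the last holds). The fingers move at their own pace and stop on an object; FORCE is the grip in N (left out, the last holds). Time passes only in rows, so rows that repeat a pose let the fingers close. It gives the time, the measured TCP pose, the force and the opening at its end, in the units of the state.
- arm.get_state(): the state, without advancing time (a new reading comes with each control period).
- arm.read_camera(name): name is "side" or "top"; returns a dict with "pixels" (400x640x3 uint8, red, green, blue), "mtx" (3x3 intrinsics, pixels), "k1" (the pictures are not rectified: a ray, as slopes to the right and down, at radius r is drawn at 1 + k1 r^2 times it, then the intrinsics apply), "rvec" (rotation vector, rad) and "tvec" (3), from world to camera coordinates, as OpenCV has them. Camera axes: x right, y down, z forward; pixel columns grow to the right and rows downward; lengths in mm; the calibration is good to about 2 mm. A picture is of the moment at which its call begins. There is no depth.
- arm.finish_job(): hands the job in, once; it reports no verdict.
The state is a dict: "time": time; "q": joint angles; "qvel": joint speeds; "joint_torque": joint torques, N m; "position": TCP position; "orientation": TCP orientation; "ft_force": force on the tool from outside, world axes, zero at the start; "wrist_torque": the same for the moment, N m; "width": finger opening in mm.
Only numpy, scipy, OpenCV 4.12 (cv2) and the standard library are available. Lean on these libraries where they do the work, as an engineer would, in place of code of your own. Each camera call takes 0.05 s, during which the arm holds its last target. There are 200 camera calls.

TASK

The painter's four washed brushes lie on the pale bamboo drying rack, lined up in the order in which they will be used. Lay them over to the dark wooden brush rest in the same order from left to right, one down in each of its four valleys, each handle lying straight across both ridges, the brush centred lengthwise on the rest and its hair still pointing away from the robot. Set each brush down, do not drop it, and leave the spectacles where they lie.

Things in the scene. Friction and masses are not known exactly. Their poses are not given: they have to be found in the camera images.
- brush_bell_mid (a point): Thickest brush: dark lacquer handle 14 mm in diameter, black bell-shaped head 26 mm across, thick pale hair. From 112 mm behind this point to 135 mm ahead of it (hair tip), 35 g. Point: on the handle's axis at mid-grip (round and straight 40 mm either way); x axis towards the hair; free to roll about x.
- brush_round_mid (a point): Middling brush: pale bamboo handle 11 mm in diameter, brass ferrule, round pointed pale hair 14 mm across. From 118 mm behind this point to 122 mm ahead (hair tip), 22 g. Point: on the handle's axis at mid-grip (round and straight 40 mm either way); x axis towards the hair; free to roll about x.
- brush_fine_mid (a point): Thinnest brush: dark lacquer handle 9 mm in diameter, thin pointed dark hair 6 mm across. From 105 mm behind this point to 106 mm ahead (hair tip), 14 g. Point: on the handle's axis at mid-grip (round and straight 40 mm either way); x axis towards the hair; free to roll about x.
- brush_flat_mid (a point): Flat wash brush: brown wooden handle 12 mm in diameter, flat steel ferrule 34 mm wide and 9 mm thick, flat pale hair. From 106 mm behind this point to 121 mm ahead (hair tip), 30 g. Point: on the handle's axis at mid-grip (round and straight 40 mm either way); x axis towards the hair; free to roll about x.
- brush_rest: Fixed dark wood rest on a 150 x 222 x 7 mm board: two alike toothed ridges along y, 16 mm thick, centred at x = -55 and +55 mm. Peaks at y = 0, +-52 (56 mm high), +-93 (45 high); four 45-degree V valleys at y = +78, +26, -26, -78, bottoms 30 mm high. A handle of radius r seated there has its axis at z = 30 mm + 1.414 r. Origin: under the board's centre; x away from the robot, y left (within 0.3 rad).
- spectacles: Open thin-framed metal spectacles, standing on the lower rims and the ends of the side arms: 136 mm wide, 137 mm deep, 42 mm high, beyond the rack and the rest as seen from the robot. Origin: on the table midway under the two lenses; the side arms run to +x. Not to be moved.
- bay_1: Bay of the fixed pale bamboo drying rack in which brush_bell starts; four alike bays stand 52 mm apart in a row. A bay is two V forks, centred at x = -55 and +55 mm, 10 mm thick, 44 wide, V bottom 50 high (45-degree flanks), tops 68 high. Origin: on the table midway between the forks; x along the handle to the hair, away from the robot, y left along the row (within 0.3 rad). Cross bars below are 28 mm high.
- bay_2: Bay of the fixed pale bamboo drying rack in which brush_round starts; four alike bays stand 52 mm apart in a row. A bay is two V forks, centred at x = -55 and +55 mm, 10 mm thick, 44 wide, V bottom 50 high (45-degree flanks), tops 68 high. Origin: on the table midway between the forks; x along the handle to the hair, away from the robot, y left along the row (within 0.3 rad). Cross bars below are 28 mm high.
- bay_3: Bay of the fixed pale bamboo drying rack in which brush_fine starts; four alike bays stand 52 mm apart in a row. A bay is two V forks, centred at x = -55 and +55 mm, 10 mm thick, 44 wide, V bottom 50 high (45-degree flanks), tops 68 high. Origin: on the table midway between the forks; x along the handle to the hair, away from the robot, y left along the row (within 0.3 rad). Cross bars below are 28 mm high.
- bay_4: Bay of the fixed pale bamboo drying rack in which brush_flat starts; four alike bays stand 52 mm apart in a row. A bay is two V forks, centred at x = -55 and +55 mm, 10 mm thick, 44 wide, V bottom 50 high (45-degree flanks), tops 68 high. Origin: on the table midway between the forks; x along the handle to the hair, away from the robot, y left along the row (within 0.3 rad). Cross bars below are 28 mm high.
Things that resemble listed ones, but are neither listed nor needed, are in the scene too. Leave any purple look-alike of the part that bears brush_fine_mid alone.

How it is judged:
By the outcome, as a careful person would: the job done as asked, in the order asked, and still so for the second after the job is handed in, with the robot touching nothing.
It also fails if it takes over 99 s, if anything falls off the work surface, if the arm or the gripper's body presses on something with over 40 N, if the wrist force passes 120 N, or if a joint passes its speed limit or range.

## Working session

There is one attempt and no reset: what is moved stays moved. The work goes in short steps, Python scripts to look and compute and a shell command to move; the robot and the scene stay as the last step left them, time stands still between calls to the robot, and variables do not carry over. Pictures are saved under pics/ and viewed, about 12 in all and at most 16, crops included, and the job is handed in when it is done.

```bash
mkdir -p pics; python3 - <<'E'
from rig import arm
import cv2
for n in("side","top"):
    c=arm.read_camera(n); cv2.imwrite(f"pics/{n}0.png",c["pixels"][:,:,::-1]); print(n,c["mtx"].tolist(),c["k1"],c["rvec"],c["tvec"])
s=arm.get_state(); print(s)
E
```

```text
side [[469.8742272137, 0.0, 321.69113758546615], [0.0, 469.8742272137, 207.3106749748107], [0.0, 0.0, 1.0]] -0.1360004991895779 [ 0.08318565 -2.86515252  1.26918795] [ 493.49415595  119.0679182  1452.86920168]
top [[445.70308450764657, 0.0, 313.96844914408575], [0.0, 445.70308450764657, 210.3967030620413], [0.0, 0.0, 1.0]] -0.07248529863947922 [ 2.17882671 -2.17769097  0.16503476] [ -93.25570889  520.50070803 1059.47075195]
{'time': 0.1, 'q': array([ 1.27713842,  0.32174591, -0.07009069,  1.45156914,  0.02258681,
        1.37081373, -0.05692315]), 'qvel': array([-0.00209383, -0.00189652,  0.00035992, -0.00134078, -0.00056008,
        0.00094113, -0.00119497]), 'joint_torque': array([-4.54560159e-04, -4.94879651e+01, -3.83988926e-01, -3.15213239e+01,
        1.32303068e-02,  7.37232476e-03, -1.22517420e-05]), 'position': array([ 196.71204493, -619.00113515,  230.32674732]), 'orientation': array([ 8.07133622e-01, -5.90368149e-01, -7.28902379e-04, -4.83428732e-04]), 'ft_force': array([ 0.1178782 , -0.60972866, -0.61329549]), 'wrist_torque': array([0.03563098, 0.00435467, 0.05398823]), 'width': 85.11673895545613}
```

View pics/top0.png

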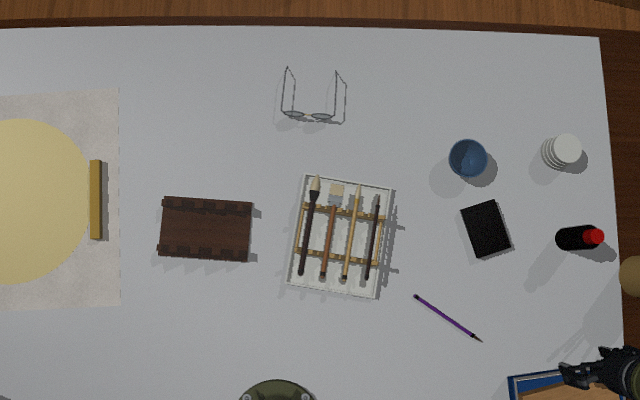

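View pics/side0.png

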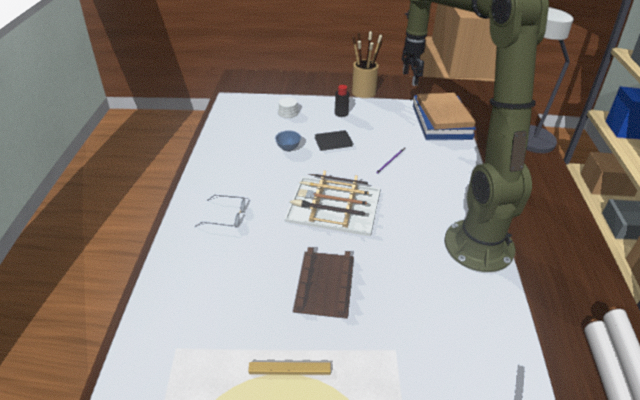

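The top view has +x up and +y left. The brushes on the rack run, left to right, bell (310), flat (331), round (352) and fine (373), all near row 230. The dark rest is at about (206,229), the spectacles at (313,115), and the purple decoy at (448,318). Next I'll measure the axes and the rest.

```bash
cat > h.py <<'E'
import numpy as np, cv2
from rig import arm
def und(c,uv):
    uv=np.asarray(uv,float).reshape(-1,2); K=c["mtx"]; d=(uv-K[:2,2])/[K[0,0],K[1,1]]; s=d.copy()
    for _ in range(20): s=d/(1+c["k1"]*(s**2).sum(1,keepdims=True))
    return s
def cast(c,uv,z):
    R=cv2.Rodrigues(np.array(c["rvec"]))[0]; o=-R.T@np.array(c["tvec"])
    d=np.c_[und(c,uv),np.ones(len(np.reshape(uv,(-1,2))))]@R
    return o+d*((z-o[2])/d[:,2])[:,None]
def proj(c,P):
    R=cv2.Rodrigues(np.array(c["rvec"]))[0]; p=np.reshape(P,(-1,3))@R.T+np.array(c["tvec"]); s=p[:,:2]/p[:,2:]
    s=s*(1+c["k1"]*(s**2).sum(1,keepdims=True)); return s*[c["mtx"][0,0],c["mtx"][1,1]]+c["mtx"][:2,2]
def crop(c,x0,y0,x1,y1,k,name):
    cv2.imwrite("pics/"+name,cv2.resize(c["pixels"][y0:y1,x0:x1,::-1],None,fx=k,fy=k,interpolation=cv2.INTER_CUBIC))
E
python3 - <<'E'
from h import *
c=arm.read_camera("top"); crop(c,280,165,400,305,4,"rack.png"); crop(c,150,185,270,275,6,"rest.png")
E
```

```text
(no output)
```

View pics/rack.png

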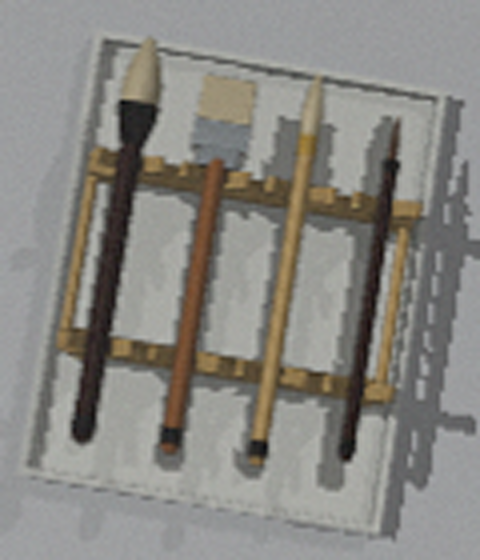

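View pics/rest.png

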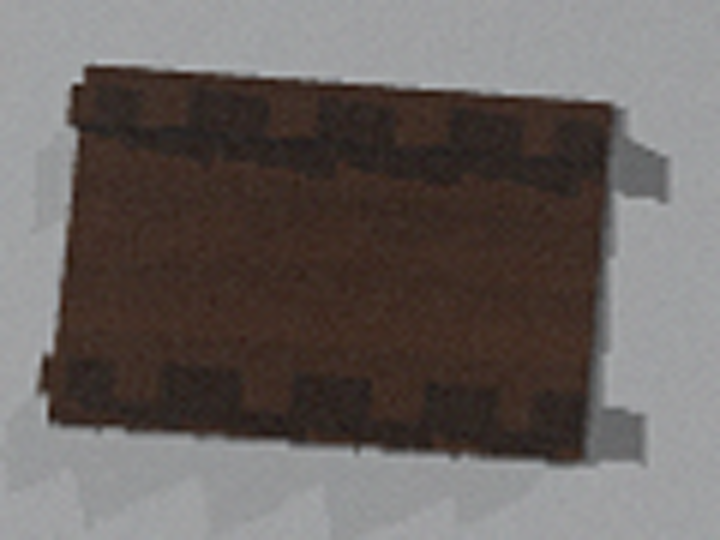

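The rack crop shows the butts at (83,440), (168,450), (256,463) and (346,460), and the hair tips at (150,40), (229,77), (317,77) and (397,120). In the rest crop, the valley bottoms are at the right ends of the dark flanks. On the far ridge that is u = 140, 270, 395, 522, and on the near ridge u = 115, 240, 370, 495.

```bash
python3 - <<'E'
from h import *
np.set_printoptions(precision=1,suppress=True)
c=arm.read_camera("top")
R=cv2.Rodrigues(np.array(c["rvec"]))[0]; print("cam",-R.T@c["tvec"])
px=lambda p,x0,y0,k:(np.array(p,float)+.5)/k-.5+[x0,y0]
B={"bell":(7,112,135,[(83,440),(150,40),(130,150),(87,415)]),"flat":(6,106,121,[(168,450),(229,77),(216,165),(173,420)]),
"round":(5.5,118,122,[(256,463),(317,77),(306,150),(262,430)]),"fine":(4.5,105,106,[(346,460),(397,120),(391,170),(350,435)])}
for n,(r,b,f,p) in B.items():
    z=50+1.414*r; P=cast(c,px(p,280,165,4),z)[:,:2]; L=np.linalg.norm(P[1]-P[0])
    h=P[2]-P[3]; print(n,P[0],P[1],"L",L,b+f,"mid",P[0]+(P[1]-P[0])*b/(b+f),"yaw all %.3f handle %.3f"%(np.arctan2(*(P[1]-P[0])[::-1]),np.arctan2(*h[::-1])))
F=cast(c,px([(140,108),(270,115),(395,125),(522,132)],150,185,6),30)[:,:2]
N=cast(c,px([(115,380),(240,388),(370,397),(495,405)],150,185,6),30)[:,:2]
print(F,N,"ctr",(F.mean(0)+N.mean(0))/2,"sep",np.linalg.norm(F-N,axis=1),np.arctan2(*(F.mean(0)-N.mean(0))[::-1]), "row yaw",np.arctan2(-(F[0]-F[3])[0],(F[0]-F[3])[1]),np.arctan2(-(N[0]-N[3])[0],(N[0]-N[3])[1]),np.linalg.norm(F[0]-F[3]),np.linalg.norm(N[0]-N[3]))
C=cast(c,px([(85,66),(612,103),(585,462),(50,425)],150,185,6),7)[:,:2]; print("board",C,C.mean(0),np.linalg.norm(C-np.roll(C,1,0),axis=1))
s=arm.get_state(); from scipy.spatial.transform import Rotation as Ro
print(s["position"],Ro.from_quat(s["orientation"]).as_matrix())
E
```

```text
cam [ 394.5  -54.3 1115.1]
bell [365.5 -59.8] [604.1 -99.7] L 241.9273825235589 247 mid [473.6 -77.9] yaw all -0.166 handle -0.161
flat [ 359.5 -109.8] [ 582.  -147.4] L 225.64643162580137 227 mid [ 463.4 -127.4] yaw all -0.167 handle -0.172
round [ 351.6 -161.8] [ 582.4 -200.8] L 234.0085362838614 240 mid [ 465.1 -181. ] yaw all -0.168 handle -0.167
fine [ 353.1 -215.4] [ 556.5 -249.3] L 206.26203390045006 211 mid [ 454.3 -232.3] yaw all -0.165 handle -0.170
[[539.1 252.4]
 [536.4 199.2]
 [532.4 148.1]
 [529.7  96.3]] [[428.4 258.9]
 [425.4 208.2]
 [421.9 155.6]
 [418.8 105.2]] ctr [479. 178.] sep [110.9 111.4 110.8 111.2] -0.07205140789711012 row yaw -0.06052944860036671 -0.06260237190291723 156.43461651786174 153.94885782389048
board [[559.8 282.6]
 [544.8  62.2]
 [396.   71.3]
 [410.5 291.8]] [477.8 177. ] [149.6 220.9 149.1 221. ]
[ 196.8 -619.2  230.7] [[ 0.3 -1.  -0. ]
 [-1.  -0.3  0. ]
 [-0.   0.  -1. ]]
```

```bash
cat >> h.py <<'E'
from scipy.spatial.transform import Rotation as Ro
def plan(x,y,z,yaw):
    s=arm.get_state(); M=Ro.from_quat(s["orientation"]).as_matrix()
    d=M.T@(np.array([x,y,z])-s["position"])/1000
    # jaw axis square to a brush of heading yaw: M[:,0] -> -left normal
    now=np.arctan2(M[1,0],M[0,0]); want=yaw-np.pi/2; t=-(want-now); t=(t+np.pi/2)%np.pi-np.pi/2
    print("row: %.4f %.4f %.4f %.4f"%(*d,t),"| pos",s["position"].round(1),"tilt",np.round(M[:2,2],4),"F",s["ft_force"].round(1),"w",round(s["width"],1),"t",round(s["time"],2))
E
python3 -c "
from h import *
plan(473.6,-77.9,150,-.166)"
```

```text
row: -0.4318 -0.4278 0.0811 0.4738 | pos [ 196.8 -619.2  230.7] tilt [-0.0005  0.0011] F [ 0.1 -0.2 -0.2] w 85.6 t 0.2
```

```bash
python3 -m jog '-0.432 -0.428 0 0.474;-0.432 -0.428 0 0.474;-0.432 -0.428 0 0.474;-0.432 -0.428 0 0.474;-0.432 -0.428 0 0.474;-0.432 -0.428 0 0.474;-0.432 -0.428 0 0.474;-0.432 -0.428 0 0.474;-0.432 -0.428 0 0.474;-0.432 -0.428 0 0.474;-0.432 -0.428 0 0.474;-0.432 -0.428 0 0.474;-0.432 -0.428 0 0.474;-0.432 -0.428 0 0.474;-0.432 -0.428 0.081 0.474;-0.432 -0.428 0.081 0.474;-0.432 -0.428 0.081 0.474;-0.432 -0.428 0.081 0.474;-0.432 -0.428 0.081 0.474;-0.432 -0.428 0.081 0.474' 0.15 20; python3 - <<'E'
from h import *
plan(473.6,-77.9,41,-.166)
s=arm.get_state(); c=arm.read_camera("top"); print(proj(c,s["position"])); crop(c,200,130,400,305,3,"a1.png")
d=arm.read_camera("side"); crop(d,260,110,400,250,4,"a1s.png"); print(proj(d,s["position"]))
E
```

```text
time: 1.87
position: [475.0, -79.2, 152.3]
orientation: [-0.645, 0.764, -0.001, 0.001]
ft_force: [0.5, -0.0, -0.2]
width: 36.3
row: -0.0010 0.0019 0.1113 -0.0021 | pos [475.  -79.2 152.3] tilt [ 0.0029 -0.0003] F [ 0.5 -0.  -0.2] w 36.3 t 1.87
[[309.61142355 224.84093852]]
[[330.13431829 184.68315036]]
```

View pics/a1s.png

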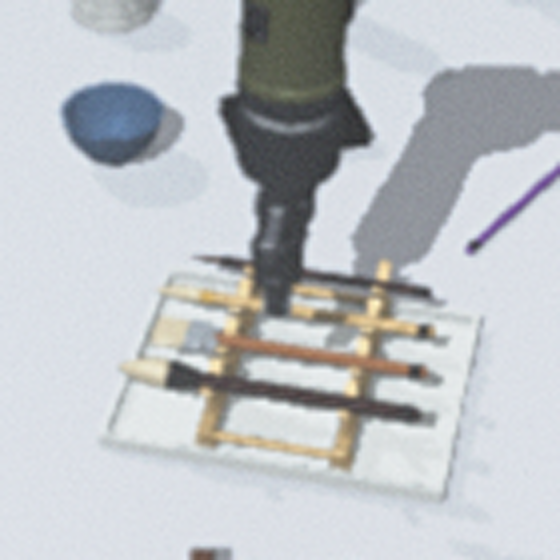

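The side view shows the fingertip at crop (278,310), close to its predicted spot of (280,299), and clear of the brushes. I'm descending on the bell brush.

```bash
python3 -m jog '-0.001 0.002 0.03 -0.002;-0.001 0.002 0.06 -0.002;-0.001 0.002 0.08 -0.002;-0.001 0.002 0.095 -0.002;-0.001 0.002 0.105 -0.002;-0.001 0.002 0.111 -0.002;-0.001 0.002 0.111 -0.002;-0.001 0.002 0.111 -0.002' - 20; python3 -m jog '0 0 0 0;0 0 0 0;0 0 0 0;0 0 0 0;0 0 0 0;0 0 0 0' 1 25; python3 -c "
from h import *
plan(473.6,-77.9,150,-.166)"
```

```text
time: 2.63
position: [474.2, -78.1, 42.0]
orientation: [-0.646, 0.763, -0.002, 0.001]
ft_force: [-0.5, 0.1, 0.3]
width: 36.4
time: 3.13
position: [475.7, -76.8, 43.3]
orientation: [-0.646, 0.763, -0.002, 0.003]
ft_force: [-0.1, 5.7, 5.6]
width: 13.3
row: 0.0013 0.0011 -0.1067 0.0002 | pos [475.7 -76.8  43.3] tilt [0.0071 0.0002] F [-0.1  5.7  5.6] w 13.3 t 3.13
```

```bash
python3 -m jog '0 0 -0.01 0;0 0 -0.03 0;0 0 -0.06 0;0 0 -0.09 0;0 0 -0.107 0;0 0 -0.107 0;0 0 -0.107 0'; python3 -c "
from h import *
plan(478.3,255.6,150,-.066)"
```

```text
time: 3.72
position: [475.3, -77.8, 151.7]
orientation: [-0.646, 0.763, -0.004, 0.003]
ft_force: [0.6, 0.4, -0.9]
width: 13.2
row: -0.3293 0.0524 0.0010 -0.1005 | pos [475.3 -77.8 151.7] tilt [ 0.0092 -0.002 ] F [ 0.6  0.4 -0.9] w 13.2 t 3.72
```

```bash
python3 -m jog '-0.02 0.003 0 -0.01;-0.055 0.009 0 -0.02;-0.095 0.015 0 -0.03;-0.135 0.021 0 -0.04;-0.175 0.028 0 -0.05;-0.215 0.034 0 -0.06;-0.255 0.041 0 -0.07;-0.285 0.045 0 -0.09;-0.31 0.049 0 -0.1;-0.325 0.052 0 -0.1;-0.329 0.052 0 -0.1;-0.329 0.052 0 -0.1;-0.329 0.052 0 -0.1;-0.329 0.052 0 -0.1'; python3 - <<'E'
from h import *
plan(478.3,255.6,45,-.066)
c=arm.read_camera("top"); crop(c,130,140,290,300,4,"b1.png"); print((proj(c,arm.get_state()["position"])-[130,140])*4)
E
```

```text
time: 4.88
position: [478.9, 253.1, 150.4]
orientation: [-0.682, 0.731, -0.004, 0.002]
ft_force: [0.4, -0.4, -1.1]
width: 13.1
row: -0.0028 0.0016 0.1054 -0.0030 | pos [478.9 253.1 150.4] tilt [ 0.0084 -0.0036] F [ 0.4 -0.4 -1.1] w 13.1 t 4.88
[[104.87486388 330.90493602]]
```

View pics/b1.png

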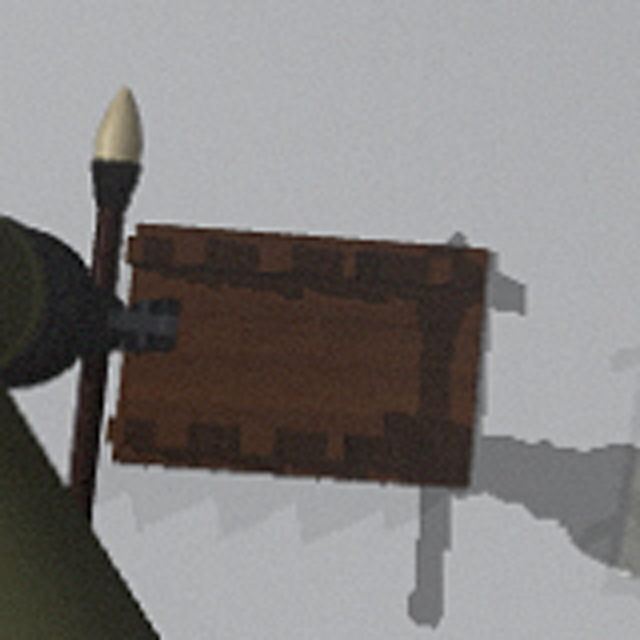

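The bell brush is held and points along the rest, with the hair tip at crop (127,88), displaced left by parallax. I'm lowering it.

```bash
python3 -m jog '-0.003 0.002 0.03 -0.003;-0.003 0.002 0.065 -0.003;-0.003 0.002 0.09 -0.003;-0.003 0.002 0.103 -0.003;-0.003 0.002 0.106 -0.003;-0.003 0.002 0.106 -0.003;-0.003 0.002 0.106 -0.003'; python3 - <<'E'
from h import *
plan(478.3,255.6,23,-.066)
c=arm.read_camera("top"); 
p=lambda u:proj(c,[u])[0]
a=np.array([.998,-.066]);s=arm.get_state()["position"]
for L in(-112,135): print(L,p([*(s[:2]+a*L),s[2]+17]))
crop(c,160,150,260,300,4,"b2.png")
E
```

```text
time: 5.52
position: [479.2, 256.3, 46.0]
orientation: [-0.683, 0.73, -0.005, 0.003]
ft_force: [0.4, 0.5, -0.9]
width: 13.0
row: 0.0007 0.0012 0.0230 -0.0007 | pos [479.2 256.3  46. ] tilt [ 0.0109 -0.0026] F [ 0.4  0.5 -0.9] w 13.0 t 5.52
-112 [161.74251294 273.50390198]
135 [172.2569599  169.66744134]
```

View pics/b2.png

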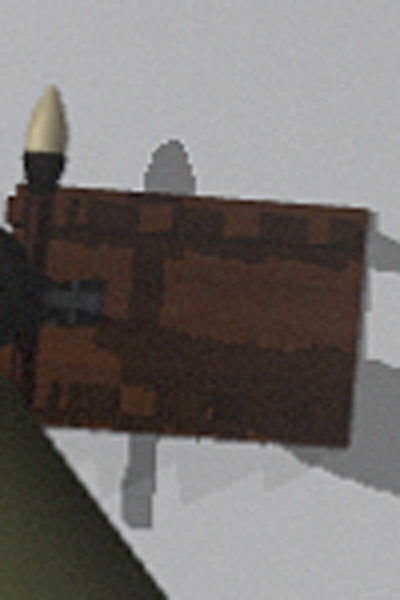

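The tip is at pixel (172.6,171.4), against a prediction of (172.3,169.7), so the brush is aligned and about 3 mm short lengthwise. I'll shift it slightly forward and seat it.

```bash
python3 -m jog '0.0006 -0.001 0.006 -0.001;0.0006 -0.001 0.011 -0.001;0.0006 -0.001 0.015 -0.001;0.0006 -0.001 0.018 -0.001;0.0006 -0.001 0.020 -0.001;0.0006 -0.001 0.021 -0.001;0.0006 -0.001 0.022 -0.001;0.0006 -0.001 0.022 -0.001;0.0006 -0.001 0.022 -0.001'; python3 -c "
from h import *
plan(480,255.6,23,-.066)"
```

```text
time: 6.32
position: [480.7, 255.9, 24.5]
orientation: [-0.684, 0.73, -0.005, 0.004]
ft_force: [-0.2, -0.2, -0.8]
width: 12.9
row: 0.0004 0.0007 0.0014 0.0005 | pos [480.7 255.9  24.5] tilt [ 0.0117 -0.0022] F [-0.2 -0.2 -0.8] w 12.9 t 6.32
```

```bash
python3 -m jog '0 0 0.001 0;0 0 0.002 0;0 0 0.0025 0;0 0 0.0025 0;0 0 0.0025 0'; python3 -m jog '0 0 0.001 0;0 0 0.002 0;0 0 0.002 0;0 0 0.002 0'
```

```text
time: 6.73
position: [481.0, 256.6, 23.3]
orientation: [-0.684, 0.73, -0.005, 0.004]
ft_force: [-3.5, -0.9, 9.2]
width: 12.8
time: 7.07
position: [481.1, 256.6, 23.3]
orientation: [-0.684, 0.73, -0.006, 0.003]
ft_force: [-5.7, -3.5, 16.3]
width: 13.0
```

```bash
python3 -m jog '0 0 0 0;0 0 0 0'; python3 -m jog '0 0 0 0;0 0 0 0;0 0 0 0;0 0 0 0' 0.3; python3 -m jog '0 0 -0.01 0;0 0 -0.03 0;0 0 -0.06 0;0 0 -0.09 0;0 0 -0.12 0;0 0 -0.125 0;0 0 -0.125 0;0 0 -0.125 0' 0.15; python3 - <<'E'
from h import *
plan(463.4,-127.4,150,-.169)
c=arm.read_camera("top"); crop(c,150,150,260,300,4,"b3.png")
E
```

```text
time: 7.23
position: [481.5, 256.8, 23.8]
orientation: [-0.684, 0.73, -0.006, 0.004]
ft_force: [-0.3, -0.6, 1.0]
width: 12.9
time: 7.57
position: [481.3, 256.7, 23.5]
orientation: [-0.684, 0.73, -0.006, 0.004]
ft_force: [0.8, -0.6, 0.2]
width: 30.1
time: 8.23
position: [479.6, 256.9, 148.5]
orientation: [-0.684, 0.73, -0.006, 0.004]
ft_force: [-0.4, -1.1, -0.6]
width: 36.5
row: 0.3845 -0.0090 -0.0001 0.1034 | pos [479.6 256.9 148.5] tilt [ 0.014  -0.0042] F [-0.4 -1.1 -0.6] w 36.5 t 8.23
```

```bash
python3 -m jog '0.04 -0.001 0 0.01;0.08 -0.002 0 0.02;0.12 -0.003 0 0.03;0.16 -0.004 0 0.04;0.20 -0.005 0 0.05;0.24 -0.006 0 0.06;0.28 -0.007 0 0.08;0.32 -0.008 0 0.1;0.355 -0.009 0 0.103;0.378 -0.009 0 0.103;0.3845 -0.009 0 0.103;0.3845 -0.009 0 0.103;0.3845 -0.009 0 0.103'; python3 -c "
from h import *
plan(464,-127.4,39.5,-.169)"
```

```text
time: 9.37
position: [462.3, -126.5, 148.0]
orientation: [-0.645, 0.764, -0.004, 0.003]
ft_force: [-0.1, 0.7, -0.5]
width: 36.3
row: 0.0005 -0.0007 0.1085 0.0008 | pos [ 462.3 -126.5  148. ] tilt [ 0.0102 -0.0028] F [-0.1  0.7 -0.5] w 36.3 t 9.37
```

View pics/b3.png

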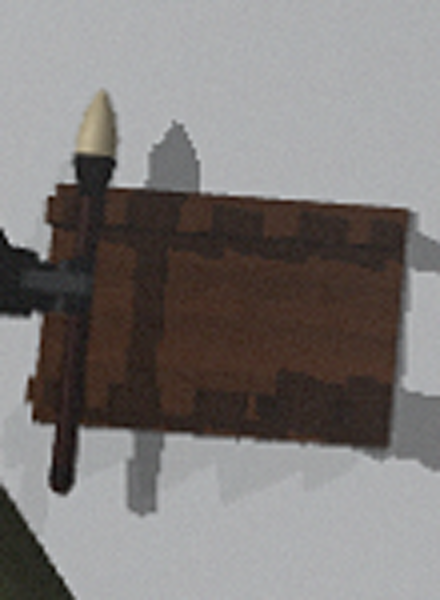

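The bell brush lies in the leftmost valley across both ridges, with its tip at crop (102,90) and its butt at (60,492). Next is the flat brush.

```bash
python3 -m jog '0 -0.001 0.03 0;0 -0.001 0.06 0;0 -0.001 0.08 0;0 -0.001 0.095 0;0 -0.001 0.105 0;0 -0.001 0.1085 0;0 -0.001 0.1085 0;0 -0.001 0.1085 0'; python3 -m jog '0 0 0 0;0 0 0 0;0 0 0 0;0 0 0 0;0 0 0 0;0 0 0 0' 1 25;python3 -m jog '0 0 -0.01 0;0 0 -0.03 0;0 0 -0.06 0;0 0 -0.09 0;0 0 -0.107 0;0 0 -0.107 0;0 0 -0.107 0';  python3 -c "
from h import *
plan(477.9,203.5,150,-.066)"
```

```text
time: 10.03
position: [465.0, -126.4, 40.2]
orientation: [-0.646, 0.764, -0.005, 0.003]
ft_force: [0.5, 0.4, 0.3]
width: 36.6
time: 10.53
position: [466.0, -127.8, 41.4]
orientation: [-0.645, 0.764, -0.006, 0.003]
ft_force: [-0.6, -2.6, 5.9]
width: 10.7
time: 11.12
position: [465.0, -126.7, 149.5]
orientation: [-0.646, 0.764, -0.007, 0.004]
ft_force: [-0.6, -0.6, -0.6]
width: 11.3
row: -0.3278 0.0422 -0.0021 -0.1013 | pos [ 465.  -126.7  149.5] tilt [ 0.0149 -0.0055] F [-0.6 -0.6 -0.6] w 11.3 t 11.12
```

```bash
python3 -m jog '-0.02 0.003 0 -0.01;-0.055 0.007 0 -0.02;-0.095 0.012 0 -0.03;-0.135 0.017 0 -0.04;-0.175 0.022 0 -0.05;-0.215 0.027 0 -0.06;-0.255 0.033 0 -0.07;-0.285 0.037 0 -0.09;-0.31 0.04 0 -0.1;-0.324 0.042 0 -0.101;-0.328 0.042 0 -0.101;-0.328 0.042 0 -0.101;-0.328 0.042 0 -0.101;-0.328 0.042 0 -0.101'; python3 -c "
from h import *
plan(478.4,203.5,42,-.066)"
```

```text
time: 12.28
position: [478.1, 201.8, 147.2]
orientation: [-0.682, 0.731, -0.007, 0.003]
ft_force: [0.6, -0.3, 0.4]
width: 10.8
row: -0.0023 0.0013 0.1052 -0.0026 | pos [478.1 201.8 147.2] tilt [ 0.0136 -0.0067] F [ 0.6 -0.3  0.4] w 10.8 t 12.28
```

```bash
python3 -m jog '-0.002 0.001 0.03 -0.003;-0.002 0.001 0.06 -0.003;-0.002 0.001 0.085 -0.003;-0.002 0.001 0.1 -0.003;-0.002 0.001 0.105 -0.003;-0.002 0.001 0.105 -0.003;-0.002 0.001 0.105 -0.003'; python3 - <<'E'
from h import *
plan(478.4,203.5,21,-.066)
c=arm.read_camera("top"); 
a=np.array([.998,-.066]);s=arm.get_state()["position"]
print((proj(c,[[*(s[:2]+a*L),s[2]+18] for L in(-106,75,121)])-[160,150])*4)
crop(c,160,150,260,300,4,"c2.png")
E
```

```text
time: 12.87
position: [479.4, 202.6, 42.9]
orientation: [-0.683, 0.73, -0.007, 0.003]
ft_force: [0.1, -0.3, 0.1]
width: 11.2
row: -0.0009 0.0013 0.0219 -0.0009 | pos [479.4 202.6  42.9] tilt [ 0.0144 -0.0066] F [ 0.1 -0.3  0.1] w 11.2 t 12.87
[[ 99.97681777 483.47355545]
 [128.96950543 177.7328731 ]
 [136.49606724 101.89447974]]
```

View pics/c2.png

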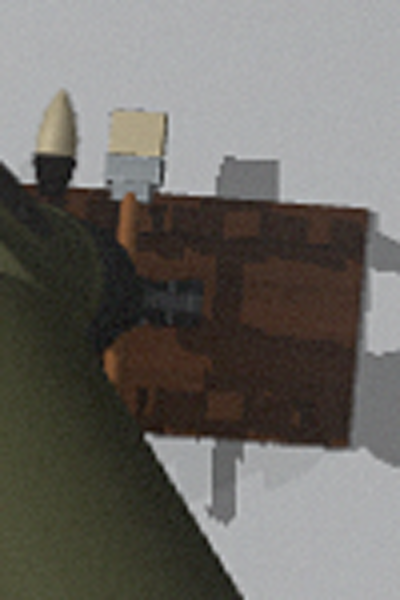

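The flat brush hangs over valley 2 with its hair end at crop (138,111), against a predicted row of 102. It sits about 4–5 mm back, so I'll nudge it forward while seating.

```bash
python3 -m jog '-0.001 -0.0015 0.006 -0.001;-0.001 -0.0015 0.011 -0.001;-0.001 -0.0015 0.016 -0.001;-0.001 -0.0015 0.019 -0.001;-0.001 -0.0015 0.021 -0.001;-0.001 -0.0015 0.0225 -0.001;-0.001 -0.0015 0.023 -0.001;-0.001 -0.0015 0.023 -0.001'; python3 -m jog '0 0 0.001 0;0 0 0.0015 0;0 0 0.002 0;0 0 0.002 0'
```

```text
time: 13.58
position: [481.6, 204.3, 21.4]
orientation: [-0.684, 0.73, -0.008, 0.003]
ft_force: [-4.0, -0.5, 8.8]
width: 11.1
time: 13.92
position: [481.6, 204.3, 21.3]
orientation: [-0.684, 0.73, -0.008, 0.003]
ft_force: [-6.7, -3.3, 18.2]
width: 11.1
```

```bash
python3 -m jog '0 0 0 0;0 0 0 0'; python3 -m jog '0 0 0 0;0 0 0 0;0 0 0 0;0 0 0 0' 0.3; python3 -m jog '0 0 -0.01 0;0 0 -0.03 0;0 0 -0.06 0;0 0 -0.09 0;0 0 -0.12 0;0 0 -0.128 0;0 0 -0.128 0;0 0 -0.128 0' 0.15; python3 -c "
from h import *
plan(467,-181.2,150,-.168)"
```

```text
time: 14.08
position: [481.9, 204.5, 21.8]
orientation: [-0.684, 0.73, -0.009, 0.003]
ft_force: [-0.5, 0.3, 0.5]
width: 10.8
time: 14.42
position: [481.7, 204.4, 21.5]
orientation: [-0.684, 0.73, -0.009, 0.003]
ft_force: [-0.0, 0.1, 0.0]
width: 29.7
time: 15.08
position: [479.7, 205.3, 149.6]
orientation: [-0.684, 0.73, -0.009, 0.003]
ft_force: [0.8, -0.3, 0.0]
width: 36.3
row: 0.3865 -0.0125 0.0030 0.1026 | pos [479.7 205.3 149.6] tilt [ 0.0163 -0.0094] F [ 0.8 -0.3  0. ] w 36.3 t 15.08
```

```bash
python3 -m jog '0.04 -0.001 0 0.01;0.08 -0.002 0 0.02;0.12 -0.004 0 0.03;0.16 -0.005 0 0.04;0.20 -0.006 0 0.05;0.24 -0.007 0 0.06;0.28 -0.009 0 0.08;0.32 -0.01 0 0.1;0.355 -0.012 0 0.103;0.38 -0.0125 0 0.103;0.3865 -0.0125 0.003 0.103;0.3865 -0.0125 0.003 0.103;0.3865 -0.0125 0.003 0.103'; python3 -c "
from h import *
plan(467,-181.2,38.5,-.168)
c=arm.read_camera('top'); crop(c,160,150,260,300,4,'c3.png')"
```

```text
time: 16.17
position: [466.1, -179.9, 148.3]
orientation: [-0.645, 0.764, -0.007, 0.003]
ft_force: [1.2, 0.2, -0.6]
width: 36.0
row: 0.0006 0.0005 0.1098 -0.0001 | pos [ 466.1 -179.9  148.3] tilt [ 0.0135 -0.0069] F [ 1.2  0.2 -0.6] w 36.0 t 16.17
```

View pics/c3.png

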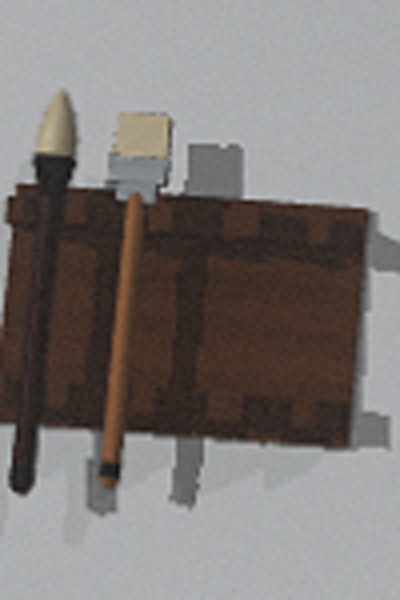

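Both brushes rest in valleys 1 and 2. The flat brush runs from its butt at crop (107,487) to its tip at (143,113). I'll check both against the rest numerically while picking up the round brush.

```bash
python3 -m jog '0.001 0.0005 0.03 0;0.001 0.0005 0.06 0;0.001 0.0005 0.08 0;0.001 0.0005 0.095 0;0.001 0.0005 0.105 0;0.001 0.0005 0.11 0;0.001 0.0005 0.11 0;0.001 0.0005 0.11 0'; python3 -m jog '0 0 0 0;0 0 0 0;0 0 0 0;0 0 0 0;0 0 0 0;0 0 0 0' 1 25;python3 -m jog '0 0 -0.01 0;0 0 -0.03 0;0 0 -0.06 0;0 0 -0.09 0;0 0 -0.109 0;0 0 -0.109 0;0 0 -0.109 0'; cat > chk.py <<'E'
from h import *
c=arm.read_camera("top"); np.set_printoptions(precision=1,suppress=True)
def chk(n,butt,h1,tip,r,b,f,h2):
    P=cast(c,(np.array([butt,h1,tip,h2])+.5)/4-.5+[160,150],30+1.414*r)[:,:2]-[478.2,177.5]
    P=P@np.array([[.998,.066],[-.066,.998]])
    print(n,"butt",P[0],"tip",P[2],"L",np.linalg.norm(P[2]-P[0]),b+f,"mid",P[0]+(P[2]-P[0])*b/(b+f),"angle",(P[1]-P[3])[1]/(P[1]-P[3])[0])
E
python3 - <<'E'
from chk import *
chk("bell",(20,493),(52,185),(64,90),7,112,135,(24,465))
chk("flat",(106,488),(134,197),(144,113),6,106,121,(110,465))
plan(476,151.6,150,-.066)
E
```

```text
time: 16.88
position: [468.2, -180.3, 39.4]
orientation: [-0.646, 0.763, -0.008, 0.003]
ft_force: [-0.3, -0.6, 0.1]
width: 36.4
time: 17.38
position: [469.1, -181.2, 40.5]
orientation: [-0.646, 0.763, -0.009, 0.004]
ft_force: [-0.1, -0.8, 5.8]
width: 10.0
time: 17.97
position: [467.8, -180.2, 150.8]
orientation: [-0.646, 0.763, -0.01, 0.004]
ft_force: [0.6, 0.3, -0.5]
width: 9.8
bell butt [-115.1   79.2] tip [130.  77.] L 245.10026739332278 247 mid [-4.  78.2] angle -0.0004796155581102397
flat butt [-108.6   28.4] tip [119.4  27. ] L 227.94018066617662 227 mid [-2.1 27.8] angle 0.004938650659027729
row: -0.3285 0.0455 -0.0035 -0.0998 | pos [ 466.8 -180.   149.4] tilt [ 0. -0.] F [-0.5  1.1 -0.9] w 10.1 t 18.02
```

```bash
python3 -m jog '-0.02 0.003 0 -0.01;-0.055 0.007 0 -0.02;-0.095 0.012 0 -0.03;-0.135 0.018 0 -0.04;-0.175 0.024 0 -0.05;-0.215 0.029 0 -0.06;-0.255 0.035 0 -0.07;-0.285 0.039 0 -0.09;-0.31 0.043 0 -0.1;-0.324 0.044 0 -0.1;-0.3285 0.044 0 -0.1;-0.3285 0.044 0 -0.1;-0.3285 0.044 0 -0.1;-0.3285 0.044 0 -0.1'; python3 -c "
from h import *
plan(478,151.7,42,-.066)"
```

```text
time: 19.18
position: [477.3, 149.6, 145.9]
orientation: [-0.683, 0.731, -0.009, 0.002]
ft_force: [-0.2, -0.1, -0.0]
width: 10.2
row: -0.0030 0.0011 0.1039 -0.0018 | pos [477.3 149.6 145.9] tilt [ 0.0154 -0.0099] F [-0.2 -0.1 -0. ] w 10.2 t 19.18
```

```bash
python3 -m jog '-0.0025 0.001 0.03 -0.002;-0.0025 0.001 0.06 -0.002;-0.0025 0.001 0.085 -0.002;-0.0025 0.001 0.099 -0.002;-0.0025 0.001 0.104 -0.002;-0.0025 0.001 0.104 -0.002;-0.0025 0.001 0.104 -0.002'; python3 - <<'E'
from h import *
plan(478.5,151.7,20.5,-.066)
c=arm.read_camera("top"); 
a=np.array([.998,-.066]);s=arm.get_state()["position"]
print((proj(c,[[*(s[:2]+a*L),s[2]+18] for L in(-118,80,122)])-[160,150])*4)
crop(c,160,150,260,300,4,"d2.png")
E
```

```text
time: 19.77
position: [478.7, 150.6, 42.5]
orientation: [-0.683, 0.73, -0.009, 0.002]
ft_force: [-0.5, 0.0, 0.7]
width: 9.7
row: -0.0013 0.0006 0.0219 -0.0011 | pos [478.7 150.6  42.5] tilt [ 0.0159 -0.0099] F [-0.5  0.   0.7] w 9.7 t 19.77
[[187.41914679 505.50387213]
 [217.37587165 170.88578553]
 [223.83297924 101.70694629]]
```

View pics/d2.png

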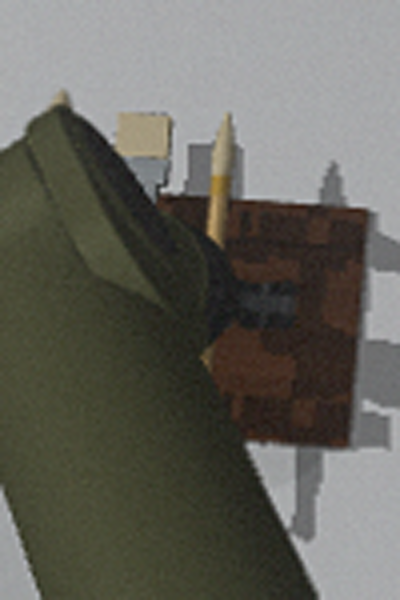

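The round tip is at crop (228,113), against a prediction of (224,102). It is about 4 mm back and 2 mm right, so I'll correct that and seat it.

```bash
python3 -m jog '-0.0018 -0.0015 0.006 -0.001;-0.0018 -0.0015 0.011 -0.001;-0.0018 -0.0015 0.016 -0.001;-0.0018 -0.0015 0.019 -0.001;-0.0018 -0.0015 0.021 -0.001;-0.0018 -0.0015 0.0225 -0.001;-0.0018 -0.0015 0.023 -0.001;-0.0018 -0.0015 0.023 -0.001'; python3 -m jog '0 0 0.001 0;0 0 0.0015 0;0 0 0.002 0;0 0 0.002 0'
```

```text
time: 20.48
position: [480.8, 152.2, 20.6]
orientation: [-0.683, 0.73, -0.01, 0.002]
ft_force: [-3.2, -2.0, 6.9]
width: 10.0
time: 20.82
position: [480.9, 152.2, 20.4]
orientation: [-0.683, 0.73, -0.01, 0.001]
ft_force: [-6.7, -2.7, 18.6]
width: 10.0
```

```bash
python3 -m jog '0 0 0 0;0 0 0 0'; python3 -m jog '0 0 0 0;0 0 0 0;0 0 0 0;0 0 0 0' 0.3; python3 -m jog '0 0 -0.01 0;0 0 -0.03 0;0 0 -0.06 0;0 0 -0.09 0;0 0 -0.12 0;0 0 -0.128 0;0 0 -0.128 0;0 0 -0.128 0' 0.15; python3 -c "
from h import *
plan(456,-232.5,150,-.168)"
```

```text
time: 20.98
position: [481.3, 152.5, 21.0]
orientation: [-0.684, 0.73, -0.011, 0.002]
ft_force: [-1.1, -1.9, 3.7]
width: 9.7
time: 21.32
position: [481.2, 152.4, 20.7]
orientation: [-0.683, 0.73, -0.01, 0.002]
ft_force: [0.5, 0.6, 0.4]
width: 29.8
time: 21.98
position: [479.0, 153.8, 148.7]
orientation: [-0.683, 0.73, -0.011, 0.002]
ft_force: [-0.4, -1.1, -0.2]
width: 36.3
row: 0.3870 -0.0024 0.0036 0.1020 | pos [479.  153.8 148.7] tilt [ 0.0171 -0.0136] F [-0.4 -1.1 -0.2] w 36.3 t 21.98
```

```bash
python3 -m jog '0.04 0 0 0.01;0.08 0 0 0.02;0.12 -0.001 0 0.03;0.16 -0.001 0 0.04;0.20 -0.001 0 0.05;0.24 -0.001 0 0.06;0.28 -0.002 0 0.08;0.32 -0.002 0 0.1;0.355 -0.002 0 0.102;0.38 -0.0025 0 0.102;0.387 -0.0025 0.003 0.102;0.387 -0.0025 0.003 0.102;0.387 -0.0025 0.003 0.102'; python3 -c "
from h import *
plan(456,-232.5,37,-.168)
c=arm.read_camera('top'); crop(c,160,150,260,300,4,'d3.png')"
```

```text
time: 23.07
position: [455.3, -230.9, 148.8]
orientation: [-0.645, 0.764, -0.009, 0.002]
ft_force: [0.2, -0.5, -0.5]
width: 36.0
row: 0.0005 0.0008 0.1118 0.0005 | pos [ 455.3 -230.9  148.8] tilt [ 0.0144 -0.0106] F [ 0.2 -0.5 -0.5] w 36.0 t 23.07
```

View pics/d3.png

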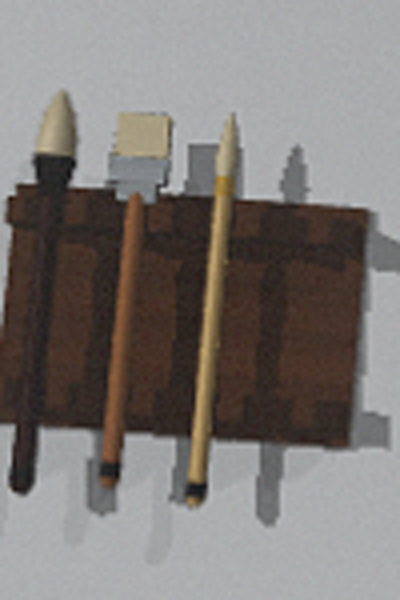

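The round brush is seated in valley 3, butt at crop (194,505) and tip at (234,112). Now the fine brush.

```bash
python3 -m jog '0.0005 0.001 0.03 0;0.0005 0.001 0.06 0;0.0005 0.001 0.08 0;0.0005 0.001 0.095 0;0.0005 0.001 0.107 0;0.0005 0.001 0.112 0;0.0005 0.001 0.112 0;0.0005 0.001 0.112 0'; python3 -m jog '0 0 0 0;0 0 0 0;0 0 0 0;0 0 0 0;0 0 0 0;0 0 0 0' 1 25;python3 -m jog '0 0 -0.01 0;0 0 -0.03 0;0 0 -0.06 0;0 0 -0.09 0;0 0 -0.11 0;0 0 -0.11 0;0 0 -0.11 0'; python3 - <<'E'
from chk import *
chk("round",(193,507),(222,195),(234,112),5.5,118,122,(199,470))
plan(476.5,99.8,150,-.066)
E
```

```text
time: 23.78
position: [457.1, -231.3, 37.9]
orientation: [-0.647, 0.763, -0.009, 0.002]
ft_force: [0.2, -0.2, 0.8]
width: 36.3
time: 24.28
position: [457.9, -232.1, 39.0]
orientation: [-0.646, 0.763, -0.011, 0.003]
ft_force: [0.4, -1.0, 6.4]
width: 7.9
time: 24.87
position: [456.5, -230.8, 150.4]
orientation: [-0.646, 0.763, -0.012, 0.003]
ft_force: [0.2, 0.5, 0.1]
width: 7.8
round butt [-116.2  -24.3] tip [123.9 -27.7] L 240.14426533444723 240 mid [  1.8 -26. ] angle 0.005641236670542903
row: -0.3292 0.0335 -0.0050 -0.0989 | pos [ 455.6 -230.4  148.9] tilt [ 0. -0.] F [ 0.3 -0.3 -0.6] w 8.0 t 24.92
```

```bash
python3 -m jog '-0.02 0.002 0 -0.01;-0.055 0.006 0 -0.02;-0.095 0.01 0 -0.03;-0.135 0.014 0 -0.04;-0.175 0.018 0 -0.05;-0.215 0.022 0 -0.06;-0.255 0.026 0 -0.07;-0.285 0.029 0 -0.09;-0.31 0.032 0 -0.099;-0.325 0.033 0 -0.099;-0.331 0.034 0 -0.099;-0.331 0.034 0 -0.099;-0.331 0.034 0 -0.099;-0.331 0.034 0 -0.099'; python3 -c "
from h import *
plan(475.5,100,42,-.066)"
```

```text
time: 26.08
position: [476.1, 100.0, 144.4]
orientation: [-0.683, 0.731, -0.01, 0.001]
ft_force: [0.4, -0.5, 0.2]
width: 7.8
row: -0.0012 0.0023 0.1024 -0.0020 | pos [476.1 100.  144.4] tilt [ 0.0161 -0.0136] F [ 0.4 -0.5  0.2] w 7.8 t 26.08
```

```bash
python3 -m jog '-0.001 0.002 0.03 -0.002;-0.001 0.002 0.06 -0.002;-0.001 0.002 0.085 -0.002;-0.001 0.002 0.098 -0.002;-0.001 0.002 0.1025 -0.002;-0.001 0.002 0.1025 -0.002;-0.001 0.002 0.1025 -0.002'; python3 - <<'E'
from h import *
plan(475.5,100,19,-.066)
c=arm.read_camera("top"); 
a=np.array([.998,-.066]);s=arm.get_state()["position"]
print((proj(c,[[*(s[:2]+a*L),s[2]+18] for L in(-105,80,106)])-[190,150])*4)
crop(c,190,150,290,300,4,"e2.png")
E
```

```text
time: 26.67
position: [476.7, 99.6, 42.8]
orientation: [-0.683, 0.73, -0.011, 0.002]
ft_force: [0.8, 0.2, 0.3]
width: 7.7
row: -0.0006 0.0016 0.0238 -0.0007 | pos [476.7  99.6  42.8] tilt [ 0.0174 -0.0135] F [0.8 0.2 0.3] w 7.7 t 26.67
[[156.594446   486.88508363]
 [183.00289833 174.47700322]
 [186.74408553 131.55256021]]
```

View pics/e2.png

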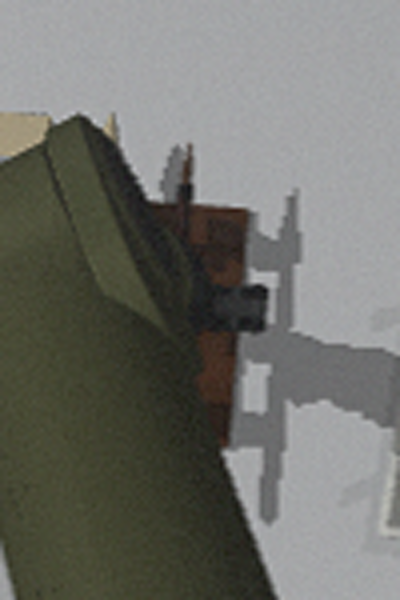

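The fine tip is at crop (190,143), against a prediction of (187,132). That is the same offset the round brush had, and it ended within 2 mm of centre, so I'm seating this one the same way.

```bash
python3 -m jog '-0.0012 0.001 0.006 -0.001;-0.0012 0.001 0.011 -0.001;-0.0012 0.001 0.016 -0.001;-0.0012 0.001 0.02 -0.001;-0.0012 0.001 0.0225 -0.001;-0.0012 0.001 0.024 -0.001;-0.0012 0.001 0.025 -0.001;-0.0012 0.001 0.025 -0.001'; python3 -m jog '0 0 0.001 0;0 0 0.0015 0;0 0 0.002 0;0 0 0.002 0'
```

```text
time: 27.38
position: [476.2, 100.3, 18.9]
orientation: [-0.683, 0.73, -0.011, 0.001]
ft_force: [-4.5, -1.0, 9.8]
width: 8.1
time: 27.72
position: [476.3, 100.3, 18.8]
orientation: [-0.683, 0.73, -0.012, -0.0]
ft_force: [-9.2, -1.9, 20.7]
width: 8.1
```

Seated. I'll release, lift, and back off toward the robot's right for a clear view.

```bash
python3 -m jog '0 0 0 0;0 0 0 0'; python3 -m jog '0 0 0 0;0 0 0 0;0 0 0 0;0 0 0 0' 0.3; python3 -m jog '0 0 -0.01 0;0 0 -0.03 0;0 0 -0.06 0;0 0 -0.09 0;0 0 -0.12 0;0 0 -0.15 0;0 0 -0.17 0;0 0 -0.17 0';  python3 -m jog '0.04 0 0 0;0.08 0 0 0;0.12 0 0 0;0.16 0 0 0;0.20 0 0 0;0.24 0 0 0;0.28 0 0 0;0.32 0 0 0;0.34 0 0 0;0.34 0 0 0;0.34 0 0 0'; python3 -c "
from h import *
c=arm.read_camera('top'); crop(c,160,150,260,300,4,'f3.png')
cv2.imwrite('pics/f_top.png',c['pixels'][:,:,::-1])
d=arm.read_camera('side'); crop(d,180,180,380,330,4,'f3s.png')
print(arm.get_state()['ft_force'])"
```

```text
time: 27.88
position: [476.8, 100.5, 19.3]
orientation: [-0.684, 0.73, -0.012, 0.0]
ft_force: [0.2, -0.7, 3.2]
width: 7.8
time: 28.22
position: [476.6, 100.5, 19.0]
orientation: [-0.684, 0.73, -0.012, 0.0]
ft_force: [0.4, -0.1, 0.3]
width: 30.0
time: 28.88
position: [476.5, 104.5, 194.1]
orientation: [-0.684, 0.73, -0.015, 0.003]
ft_force: [0.7, 0.5, 1.1]
width: 29.6
time: 29.8
position: [453.7, -235.4, 199.0]
orientation: [-0.683, 0.731, -0.014, 0.003]
ft_force: [0.7, 0.7, -0.0]
width: 30.1
[-0.19336476  1.15274308  0.19994166]
```

View pics/f3.png

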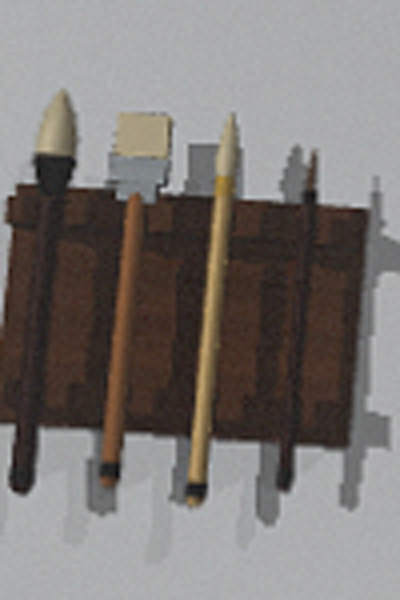

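View pics/f3s.png

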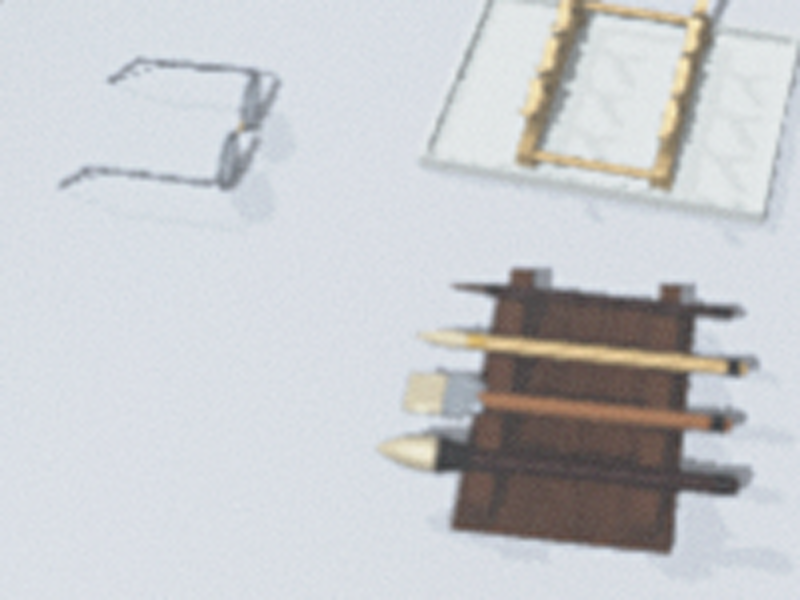

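All four brushes look seated, and the rack is empty. In the side view, though, the bell brush looks well inside the board end. I'll check both views numerically before handing in.

```bash
python3 - <<'E'
from chk import *
chk("fine",(285,488),(308,205),(314,152),4.5,105,106,(288,465))
d=arm.read_camera("side"); a=np.array([.998,-.066]);v=np.array([.066,.998])
for n,y,r,b,m in(("bell",78,7,112,-4),("flat",26,6,106,-2),("round",-26,5.5,118,2),("fine",-78,4.5,105,0)):
    P=[[*(np.array([478.2,177.5])+v*y+a*x),30+1.414*r] for x in(m-b,55)]
    print(n,((proj(d,P)-[180,180])*4).round())
t0=cv2.imread("pics/top0.png")[55:135,270:360]; t1=cv2.imread("pics/f_top.png")[55:135,270:360]
print("specs diff",cv2.absdiff(cv2.blur(t0,(3,3)),cv2.blur(t1,(3,3))).max())
E
```

```text
fine butt [-101.3  -78. ] tip [102.8 -78.4] L 204.0907021981324 211 mid [  0.2 -78.2] angle 0.0071065283804415185
bell [[738. 484.]
 [483. 458.]]
flat [[730. 423.]
 [494. 399.]]
round [[745. 367.]
 [505. 343.]]
fine [[733. 312.]
 [515. 290.]]
specs diff 17
```

```bash
python3 -c "
from rig import arm
arm.finish_job(); print(arm.get_state()['time'])"
```

```text
the job is handed in; nothing more can be done
the job is handed in; nothing more can be done
```

The four brushes are on the dark rest in the rack's order from left to right: bell, flat, round, fine. I lowered each one to light contact (about 15–20 N), let it go, and moved the arm clear before handing in at about 30 s; no verdict was given.

Last checks in the top view, against the rest's own frame:

| Brush | Distance from valley line (mm) | Angle to rest (rad) | Mid-grip point from rest centre, lengthwise (mm) |
|---|---|---|---|
| Bell | 0.2 | under 0.001 | −4 |
| Flat | 1.8 | 0.005 | −2 |
| Round | 0.0 | 0.006 | +2 |
| Fine | 0.2 | 0.007 | 0 |

- **Side view:** by eye, the butts and handles appear where brushes seated in all four valleys should.
- **Spectacles:** the image there matches the start picture apart from small differences (at most 17 grey levels, probably noise).
- **Centring:** bell and flat have their mid-grip points slightly behind centre on purpose. Their mid-grip point and mid-length differ, so I split the difference.
- **Disagreements:** the fine brush measured 204 mm long instead of 211 mm, probably because its thin hair tip is hard to see. The reported tool tilt drifted up to about 0.02 rad between moves, without visible effect on the seating.

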